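# Square a ceramic gel plate in its corner stops and lock the clamp with the key

## Task

Gently slide the white ceramic plate along the dark bed, without lifting it off, until it is fully home in the corner: its long edge flush against the long stop and its short edge flush against the short stop. Then take the key from its stand, engage its flat tip in the slot of the captive clamp knob and, with the key, turn the knob clockwise as far as it goes so that the clamp finger points over the plate. Put the key back upright in its stand, with the plate still home, and leave the bottles, caps and other things on the bench alone.

Things in the scene. Friction and masses are not known exactly. Their poses are not given: they have to be found in the camera images.
- plate: White ceramic plate lying loose on the bed, 80 mm (its x) by 120 mm (its y) by 8 mm thick, 0.2 to 0.37 kg. Origin: centre of its underside; z is up. Its centre starts 25 to 45 mm from home in the x and 55 to 100 mm in the y of bed_corner, turned up to 20 degrees. It drags on the bed with 2 to 6 N; over 40 N of finger force is too rough.
- bed_corner (a point): Point on the bed's top (12 mm above the bench) where the inner faces of the two stops meet. x points out through the long stop, y out through the short stop, z up. The bed is a fixed dark grey slab, from -150 to +70 mm in this x and -230 to +20 mm in y. Home, the plate's origin is at (-40, -60, 0) mm here, its axes parallel to these (either way round).
- long_stop (a point): Middle of the long stop's inner face, at the bed's top; axes as bed_corner. The stop is a rigid steel bar 180 mm along y, 12 mm wide (to +x), 10 mm high above the bed. The plate's 120 mm edge goes against it.
- short_stop (a point): Middle of the short stop's inner face, at the bed's top; axes as bed_corner. The stop is a rigid steel bar 140 mm along x, 12 mm wide (to +y), 10 mm high above the bed. The plate's 80 mm edge goes against it.
- clamp_slot (a point): Centre of the mouth of the slot in the top of the captive steel clamp knob, on its vertical axis, 41 mm above the bench; turns with the knob. x lies along the slot and towards the clamp finger; z is up. Slot 20 mm long, 7.7 mm wide, 13 mm deep, slightly chamfered, in a 36 mm square head. The knob is at (38, -65) mm in the bed_corner frame.
- clamp (a joint): Turn of the clamp knob, rad; grows clockwise from above. At 0 its finger (16 mm wide, reaching 62 mm from the axis, passing 3.5 mm above the plate) points along bed_corner's -y, off the plate; at 1.5, its hard stop, it points over the plate (about -x). Starts at 0 to 0.3; drag about 0.06 N m, stays where left.
- key_grip (a point): Centre of the handle of the key, which stands upright. Black flat handle 42 mm (x) by 18 mm (y) by 45 mm tall; below it a collar 34 mm across, 4 mm thick (underside 26.5 mm below this point), then a 12 mm round shaft, then the flat tip. z is up. Key 107 mm tall, 0.14 kg.
- key_tip (a point): Lower end of the key's flat tip, on the key's axis, 84.5 mm below key_grip; same axes. The tip is 16 mm along x by 5 mm along y and 17 mm tall, narrowed to 12.5 by 3.4 mm over its last 3 mm.
- stand_top (a point): Centre of the round 26 mm through hole in the top of the key's stand, a fixed grey block 60 x 60 x 60 mm; 60 mm above the bench. The key hangs in it by its collar, which rests on the top (key_grip is then 26.5 mm above). It stands left or right of the bed; a fixed tube rack (90 x 60 mm, 72 mm high) stands in the other place.
- cap_a: Bystander: loose blue screw cap, 32 mm across, 13 mm high, on the bed behind the long stop. Origin: centre of its underside.
- cap_b: Bystander: loose blue screw cap, 32 mm across, 13 mm high, beyond the bed. Origin: centre of its underside.
- pen: Bystander: marker pen, 130 mm long, 12 mm thick, lying beyond the bed. Origin: centre of its underside.
- reagent: Bystander: amber bottle, 70 mm across, 130 mm high. Origin: centre of its underside.
- buffer: Bystander: white bottle, 64 mm across, 120 mm high. Origin: centre of its underside.
- beaker: Bystander: clear beaker, 70 mm across, 85 mm high. Origin: centre of its underside.
- tipbox: Bystander: blue pipette-tip box, 120 x 85 x 60 mm. Origin: centre of its underside.
There are look-alikes about, which are no part of the job. What is meant by the part that bears key_grip is not orange, red or turquoise, and is the larger of those in its own colour.

How it is judged:
By the outcome, as a careful person would: the job done as asked, in the order asked, and still so for the second after the job is handed in, with the robot touching nothing.
It also fails if it takes over 72 s, if anything falls off the work surface, if the arm or the gripper's body presses on something with over 40 N, if the wrist force passes 120 N, or if a joint passes its speed limit or range.

## Robot

A 7-joint arm with a two-finger parallel gripper is mounted at the origin on the work surface. World frame = base frame: x ahead of the robot, y to its left, z up, the work surface at z = 0. Lengths are in m, angles in rad, forces in N, time in s.
With the tool pointing down it reaches from about 0.35 to 0.775 m from the base axis. Payload 3.1 kg.
Tool frame: the origin (TCP) lies midway between the tips of the shut fingers; the grasp point (between the pads) lies manip.pinch_z behind it (manip.pinch_z is the distance from the TCP to the grasp point, in m); z points along the fingers, y is the line along which they close (so a half turn about z gives the same grasp; the last joint's range is limited). The gripper opens to 85 mm and grips with 20 to 120 N. Pads are 22 mm wide; open, the fingers measure 114 mm over their backs; the gripper's body (76 mm by 85 mm) begins 54 mm behind the grasp point. The pads swing forward as they close: fully open they stand 13 mm farther back than shut.
Start: joints at [1.131, 0.311, 0.014, 1.512, -0.004, 1.319, -0.027], TCP at [0.213, -0.507, 0.231] pointing down, gripper open.
Joint ranges: [-2.7, 2.7], [-0.3, 1.91], [-1.27, 1.3], [0.12, 2.57], [-1.44, 4.58], [0.2, 2.03], [-3.05, 3.05]. Speed limits (rad/s): [2.79, 2.79, 3.14, 3.14, 3.14, 3.14, 3.14].

## Interface

Orientations are given as a rotation vector (axis times angle).
In Python, from station import monitor, cams, manip gives the robot as it stands.
- The arm moves only by the tool step_arm, never from a script. Its argument "motion" is a list of rows, each a list of 2 entries, a list of its own where there are three numbers: the shift along the tool's x, y, z in m, then the turn about the tool's z in rad. In form: [[[dx, dy, dz], roll], ...]. A call has 1 to 20 rows; each row is the pose to reach, as a shift and turn from the pose commanded when the call began, along the tool's axes at that moment; what a row does not reach only later rows make up. A row lasts 1/8 s, in which the tool goes at most 62.5 mm and 10.7 degrees, less where a joint would pass 70% of its speed; a pose out of reach is approached as far as the arm can. A call with a gripper value outside its range is refused whole. "jaw" is the closure, from 0 (fully open) to 1 (shut), set as the call begins (left out, the last holds). The fingers move at their own pace and stop on an object; the grip force is fixed at half the most. Time passes only in rows, so rows that repeat a pose let the fingers close. It gives the time, the measured TCP pose, the force, the opening and the grip force at its end, in the units of the state.
- monitor.get_obs(): the state, without advancing time (a new reading comes with each control period).
- cams.get_image(name): name is "scene" or "top" or "wrist"; returns a dict with "pixels" (480x640x3 uint8, red, green, blue), "fx", "fy", "cx", "cy" (pixels), "R" (3x3) and "t" (3): a world point X has camera coordinates R X + t; the wrist camera has in their place "tool_from_camera" (4x4, takes a point from camera to tool coordinates, whose origin is the TCP and whose axes are the flange's). Camera axes: x right, y down, z forward; pixel columns grow to the right and rows downward; lengths in m; the calibration is good to about 2 mm. A picture is of the moment at which its call begins: read the wrist's pose just before it. There is no depth.
- manip.hand_in(): hands the job in; it is judged then, once.
The state is a dict: "time": time; "joint_pos": joint angles; "dq": joint speeds; "joint_torque": joint torques, N m; "tool_pos": TCP position; "tcp_rot": TCP orientation; "force": force on the tool from outside, world axes, zero at the start; "ft_torque": the same for the moment, N m; "opening": finger opening in m; "gripper_force": force on a finger pad.
Only numpy, scipy, OpenCV 4.12 (cv2) and the standard library are available. Lean on these libraries where they do the work, as an engineer would, in place of code of your own. Each camera call takes 0.05 s, during which the arm holds its last target. There are 200 camera calls.

## Working session

There is one attempt and no reset: what is moved stays moved. The work goes in short steps, Python scripts to look and compute and a tool call to move; the robot and the scene stay as the last step left them, time stands still between calls to the robot, and variables do not carry over. Pictures are saved under pics/ and viewed, at most 10 in all, crops included, and the job is handed in when it is done.

Besides the shell and the picture viewer there is one more tool, called after "Call:" by a JSON object that holds its "fn" and its "kwargs". step_arm: Moves the arm, as the interface text tells. Its arguments: {"type":"object","properties":{"motion":{"type":"array"},"jaw":{"type":"number"}},"required":["motion"]}

```bash
mkdir -p pics; ls; cat > h.py <<'E'
import numpy as np, cv2
from station import monitor, cams, manip
from scipy.spatial.transform import Rotation as Ro
def snap(n,f):
    o=monitor.get_obs(); im=cams.get_image(n)
    cv2.imwrite('pics/%s.png'%f, im['pixels'][:,:,::-1])
    if n=='wrist':
        T=np.eye(4);T[:3,:3]=Ro.from_rotvec(o['tcp_rot']).as_matrix();T[:3,3]=o['tool_pos']
        C=T@np.array(im['tool_from_camera']); im['R']=C[:3,:3].T; im['t']=-C[:3,:3].T@C[:3,3]
    np.savez('pics/%s.npz'%f, **{k:np.array(im[k]) for k in ('pixels','fx','fy','cx','cy','R','t')})
    return im
def load(f): return dict(np.load('pics/%s.npz'%f))
def ray(im,u,v,z):
    R,t=im['R'],im['t']; c=-R.T@t
    d=R.T@np.array([(u-im['cx'])/im['fx'],(v-im['cy'])/im['fy'],1.])
    return c+d*(z-c[2])/d[2]
def proj(im,X):
    p=im['R']@np.array(X)+im['t']; return np.array([im['fx']*p[0]/p[2]+im['cx'],im['fy']*p[1]/p[2]+im['cy']])
E
python3 - <<'E'
from h import *
print(manip.pinch_z, monitor.get_obs())
for n in ('top','scene'): 
    im=snap(n,n+'0'); print(n, -im['R'].T@im['t'], im['fx'])
E
```

```text
pics
0.0187 {'time': 0.0, 'joint_pos': array([ 1.13127611,  0.31172983,  0.0139835 ,  1.51309417, -0.00439514,
        1.31921209, -0.02721164]), 'dq': array([ 1.75865343e-04, -5.04267110e-04, -5.82311392e-04, -1.94812328e-04,
        6.70898636e-04, -2.46112028e-04,  7.79464460e-05]), 'joint_torque': array([-4.78182064e-04, -3.79919207e+01,  1.45690260e-01, -2.30589187e+01,
        1.21332510e-02,  1.37593952e-02,  9.27832275e-06]), 'tool_pos': array([ 0.21279672, -0.50635047,  0.23020381]), 'tcp_rot': array([-3.07732809e+00, -6.20433232e-01,  9.01999350e-04]), 'force': array([0.22044559, 0.88640174, 0.64686059]), 'ft_torque': array([0.04756932, 0.05710361, 0.00305582]), 'gripper_force': 0.0, 'opening': 0.08559833064432629}
top [0.50316387 0.01828849 1.40867685] 522.6954390072768
scene [ 1.21768521 -0.62624767  0.93409624] 506.5223881722834
```

View pics/top0.png

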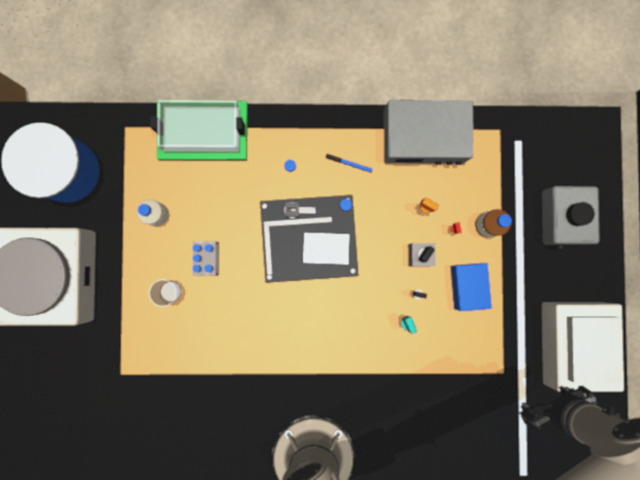

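View pics/scene0.png

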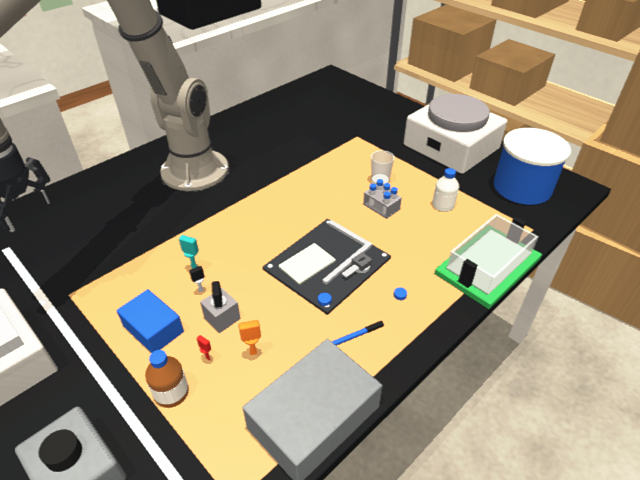

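Black key in the grey stand: top (425,254), scene (216,297). Look-alikes are small black (419,294), orange (428,205), red (456,229) and turquoise (408,325) in the top view. I choose the larger black one, standing in the stand. The plate is at top (327,249), the corner near (269,223) and the knob near (292,211).

```bash
python3 - <<'E'
from h import *
im=load('top0'); s=load('scene0')
a=cv2.resize(im['pixels'][225:310,385:445],None,fx=6,fy=6,interpolation=cv2.INTER_CUBIC)
b=cv2.resize(s['pixels'][250:335,170:240],None,fx=6,fy=6,interpolation=cv2.INTER_CUBIC)
cv2.imwrite('pics/c0.png',np.hstack([a,b])[:,:,::-1])
for n,u,v,z in [('key',425,254,.1),('stand',422,255,.06),('plate',327,249,.02),('corner',269,223,.022),('knob',292,211,.041)]: print(n,ray(im,u,v,z))
w=cams.get_image('wrist'); print(w['tool_from_camera'],w['fx'])
print(Ro.from_rotvec(monitor.get_obs()['tcp_rot']).as_matrix().round(3))
hsv=cv2.cvtColor(im['pixels'],cv2.COLOR_RGB2HSV)
m=((hsv[...,1]<50)&(hsv[...,2]>215)).astype('uint8'); m[:, :295]=0;m[:228]=0;m[275:]=0;m[:,360:]=0
c=max(cv2.findContours(m,0,1)[0],key=cv2.contourArea); r=cv2.minAreaRect(c);print(r)
for p in cv2.boxPoints(r): print(ray(im,*p,.02))
m=((hsv[...,2]<75)).astype('uint8');m[:190]=0;m[290:]=0;m[:,:250]=0;m[:,370:]=0
c=cv2.convexHull(max(cv2.findContours(m,0,1)[0],key=cv2.contourArea)); r=cv2.minAreaRect(c);print(r)
for p in cv2.boxPoints(r): print(ray(im,*p,.012))
E
```

```text
key [ 0.53400896 -0.27870685  0.1       ]
stand [ 0.53234482 -0.27995486  0.06      ]
plate [ 0.54869202 -0.03512495  0.02      ]
corner [0.61736833 0.11909098 0.022     ]
knob [0.64756231 0.05763907 0.041     ]
[[ 3.72750533e-04 -9.57127901e-01 -2.89665396e-01  7.38824327e-02]
 [ 9.99999750e-01  1.82502632e-04  6.83796137e-04  4.02540173e-04]
 [-6.01615664e-04 -2.89665578e-01  9.57127730e-01 -1.42767896e-01]
 [ 0.00000000e+00  0.00000000e+00  0.00000000e+00  1.00000000e+00]] 366.0127982062454
[[ 0.922  0.387 -0.001]
 [ 0.387 -0.922  0.002]
 [-0.    -0.002 -1.   ]]
((325.8233642578125, 247.82797241210938), (43.91923141479492, 29.410741806030273), 1.7357046604156494)
[0.51440449 0.02745453 0.02      ]
[0.59258332 0.02528915 0.02      ]
[ 0.58935769 -0.09168176  0.02      ]
[ 0.51105631 -0.08922817  0.02      ]
((297.5, 217.0), (1.0, 0.0), 180.0)
[0.63455254 0.04235701 0.012     ]
[0.63455254 0.04235701 0.012     ]
[0.63454339 0.04503411 0.012     ]
[0.63454339 0.04503411 0.012     ]
```

View pics/c0.png

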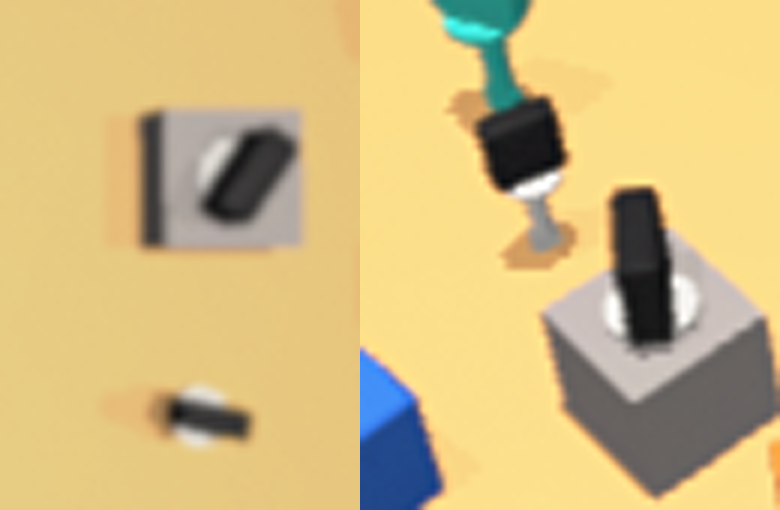

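The crop shows the large black handle with a white collar in the grey stand, with its handle running up and to the right in the top view. The small black look-alike stands beside it. Choice confirmed, so I'm moving above the bed for a close look.

Call:
{"fn": "step_arm", "kwargs": {"motion": [[[0.518,-0.364,0.03],0.33],[[0.518,-0.364,0.03],0.33],[[0.518,-0.364,0.03],0.33],[[0.518,-0.364,0.03],0.33],[[0.518,-0.364,0.03],0.33],[[0.518,-0.364,0.03],0.33],[[0.518,-0.364,0.03],0.33],[[0.518,-0.364,0.03],0.33],[[0.518,-0.364,0.03],0.33],[[0.518,-0.364,0.03],0.33],[[0.518,-0.364,0.03],0.33],[[0.518,-0.364,0.03],0.33],[[0.518,-0.364,0.03],0.33],[[0.518,-0.364,0.03],0.33]], "jaw": 0.35}}

```text
time: 1.9
tool_pos: [0.5492, 0.0268, 0.2014]
tcp_rot: [3.139, 0.101, -0.0]
force: [0.1, 0.6, 0.1]
opening: 0.0555
gripper_force: 0.0
```

```bash
python3 - <<'E'
from h import *
o=monitor.get_obs(); print(o['time'],o['tool_pos'],o['tcp_rot'],o['opening'],o['joint_pos'])
snap('wrist','w1')
E
```

```text
1.9 [0.5492061  0.02681363 0.20143118] [ 3.13864913e+00  1.00776701e-01 -1.93481174e-04] 0.05548880065998718 [ 0.20510556  0.35554666 -0.38136084  1.54977969  0.13773795  1.26295686
 -1.70307948]
```

View pics/w1.png

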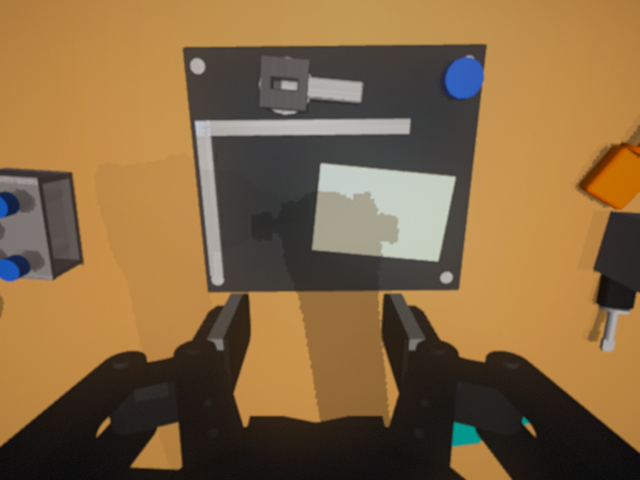

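Wrist view: corner near (212,135), plate corners about (320,163), (455,177), (438,262) and (313,249), knob slot at (286,85), finger pointing right to (362,91).

```bash
python3 - <<'E'
from h import *
im=load('w1'); p=im['pixels']; hsv=cv2.cvtColor(p,cv2.COLOR_RGB2HSV)
# plate: bright-ish vs bed
g=cv2.cvtColor(p,cv2.COLOR_RGB2GRAY)
m=np.zeros_like(g); m[140:275,300:470]=(g[140:275,300:470]>85)
m[140:275,300:470]&=(hsv[140:275,300:470,1]<100)
c=cv2.convexHull(max(cv2.findContours(m,0,1)[0],key=cv2.contourArea))
pc=np.array([ray(im,*q[0],.02)[:2] for q in c])
r=cv2.minAreaRect((pc*1000).astype('f4'));print('plate',r,len(c))
# stops top surface (z .022)
m=np.zeros_like(g); m[112:290,190:415]=(g[112:290,190:415]>100)&(hsv[112:290,190:415,1]<60); m[140:,235:]=0
c=max(cv2.findContours(m,0,1)[0],key=cv2.contourArea)
L=np.zeros_like(g);cv2.drawContours(L,[c],-1,1,-1)
ins=[];ins2=[]
for u in range(250,400,5):
    col=np.where(L[:,u])[0]; ins.append(ray(im,u,col.max()+.5,.022)[:2])
for v in range(150,265,5):
    row=np.where(L[v,:235])[0]; ins2.append(ray(im,row.max()+.5,v,.022)[:2])
def fl(P):
    P=np.array(P,dtype='f4'); vx,vy,x,y=cv2.fitLine(P,cv2.DIST_HUBER,0,.001,.001).ravel(); return np.array([vx,vy]),np.array([x,y])
d1,q1=fl(ins);d2,q2=fl(ins2)
s=np.linalg.solve(np.c_[d1,-d2],q2-q1);cor=q1+d1*s[0]
print('long dir',d1,'yaw',np.degrees(np.arctan2(-d1[0],d1[1]))%180,'short',d2,np.degrees(np.arctan2(d2[1],d2[0])),'corner',cor)
bc=[ray(im,*q,.012)[:2] for q in [(184,48),(486,45),(459,290),(209,292)]];print(np.round(bc,4))
print('slot',ray(im,286,85,.041),'knob corners',[ray(im,*q,.041)[:2].round(4) for q in [(266,57),(311,58),(307,107),(262,106)]],'finger',ray(im,362,91,.026))
S=p[45:115,250:375];cv2.imwrite('pics/s1.png',cv2.resize(S,None,fx=6,fy=6,interpolation=cv2.INTER_CUBIC)[:,:,::-1])
E
```

```text
plate ((553.8156127929688, -33.44038391113281), (121.7152099609375, 82.06642150878906), 88.09088897705078) 20
long dir [ 0.07317252 -0.9973193 ] yaw 4.196228 short [0.99728215 0.07367698] 4.2252083 corner [0.61207044 0.11894888]
[[ 0.6798  0.1424]
 [ 0.698  -0.1038]
 [ 0.4805 -0.1206]
 [ 0.4626  0.1263]]
slot [0.65419766 0.05567239 0.041     ] knob corners [array([0.6727, 0.0715]), array([0.6742, 0.0377]), array([0.6394, 0.0387]), array([0.6379, 0.0737])] finger [ 0.65522198 -0.00463444  0.026     ]
```

View pics/s1.png

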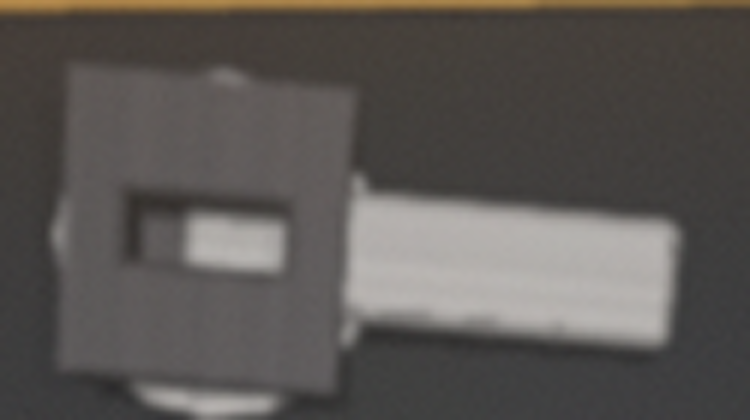

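The slot is clearly visible and the finger points about along -y, so the clamp angle is small. I'll push the plate to the long stop first.

Call:
{"fn": "step_arm", "kwargs": {"motion": [[[-0.072,0.06,0.02],-0.009],[[-0.072,0.06,0.08],-0.009],[[-0.072,0.06,0.14],-0.009],[[-0.072,0.06,0.16],-0.009],[[-0.072,0.06,0.16],-0.009],[[-0.072,0.06,0.16],-0.009],[[-0.072,0.06,0.16],-0.009],[[-0.072,0.06,0.16],-0.009]], "jaw": 0.6}}

```text
time: 2.95
tool_pos: [0.483, -0.0355, 0.0426]
tcp_rot: [3.139, 0.121, 0.004]
force: [-0.0, -0.6, -0.2]
opening: 0.034
gripper_force: 0.0
```

Call:
{"fn": "step_arm", "kwargs": {"motion": [[[0,0,0.012],0],[[0,0,0.022],0],[[0,0,0.029],0],[[0,0,0.029],0],[[0.005,0,0.029],0],[[0.01,0,0.029],0],[[0.014,0,0.029],0],[[0.018,0,0.029],0],[[0.022,0,0.029],0],[[0.026,0,0.029],0],[[0.03,0,0.029],0],[[0.034,0,0.029],0],[[0.038,0,0.029],0],[[0.038,0,0.029],0]]}}

```text
time: 4.7
tool_pos: [0.5206, -0.0323, 0.0124]
tcp_rot: [-3.139, -0.121, -0.002]
force: [-0.9, 0.5, -0.1]
opening: 0.0342
gripper_force: 0.0
```

Call:
{"fn": "step_arm", "kwargs": {"motion": [[[0.002,0,0],0],[[0.004,0,0],0],[[0.006,0,0],0],[[0.008,0,0],0],[[0.009,0,0],0]]}}

```text
time: 5.32
tool_pos: [0.5289, -0.0319, 0.0123]
tcp_rot: [-3.139, -0.121, -0.0]
force: [-2.2, -0.1, 0.8]
opening: 0.034
gripper_force: 0.9
```

```bash
python3 - <<'E'
from h import *
o=monitor.get_obs();print(o['force'],o['tool_pos'])
im=snap('wrist','w2')
E
```

```text
[-2.23123539 -0.07696804  0.84793314] [ 0.52885174 -0.03192377  0.01226571]
```

View pics/w2.png

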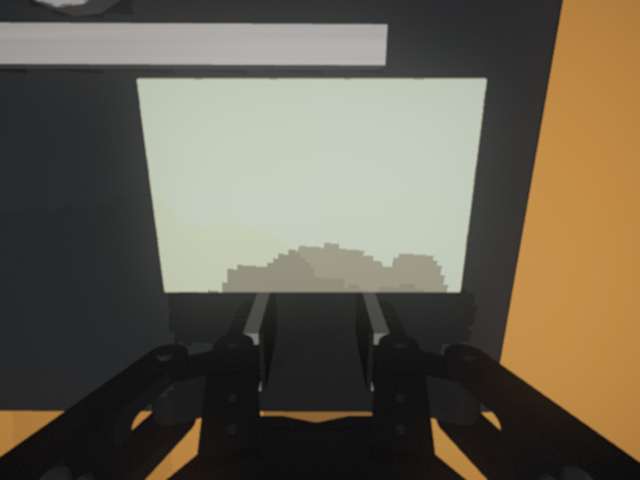

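The plate is squared against the fingers. Its far edge is at row 78 and the stop's inner face at row 66, so about 3–4 mm remain.

Call:
{"fn": "step_arm", "kwargs": {"motion": [[[0.001,0,0],0],[[0.002,0,0],0],[[0.003,0,0],0],[[0.004,0,0],0]]}}

```text
time: 5.88
tool_pos: [0.5324, -0.0316, 0.0122]
tcp_rot: [3.139, 0.121, -0.001]
force: [-3.6, -0.6, 2.4]
opening: 0.0341
gripper_force: 1.5
```

Call:
{"fn": "step_arm", "kwargs": {"motion": [[[0.001,0,0],0],[[0.001,0,0],0]]}}

```text
time: 6.12
tool_pos: [0.5324, -0.0317, 0.012]
tcp_rot: [3.139, 0.121, -0.004]
force: [-5.0, -0.9, 2.8]
opening: 0.0341
gripper_force: 2.6
```

Call:
{"fn": "step_arm", "kwargs": {"motion": [[[0.0015,0,-0.001],0],[[0.0015,0,-0.001],0]]}}

```text
time: 6.38
tool_pos: [0.5325, -0.0315, 0.0121]
tcp_rot: [-3.139, -0.12, 0.009]
force: [-5.9, 0.1, 1.3]
opening: 0.034
gripper_force: 2.9
```

Call:
{"fn": "step_arm", "kwargs": {"motion": [[[-0.015,0,0],0],[[-0.018,0,-0.03],0],[[-0.018,0,-0.07],0],[[0.02,0.05,-0.07],-0.4],[[0.047,0.084,-0.07],-0.8],[[0.047,0.084,-0.07],-1.57],[[0.047,0.084,-0.07],-1.57],[[0.047,0.084,-0.07],-1.57],[[0.047,0.084,-0.07],-1.57],[[0.047,0.084,-0.07],-1.57],[[0.047,0.084,-0.07],-1.57],[[0.047,0.084,-0.07],-1.57],[[0.047,0.084,-0.06],-1.57],[[0.047,0.084,-0.06],-1.57]]}}

```text
time: 8.12
tool_pos: [0.5882, -0.1117, 0.0721]
tcp_rot: [-2.136, -2.302, 0.001]
force: [0.3, 0.6, 0.3]
opening: 0.0343
gripper_force: 0.0
```

```bash
cat >> h.py <<'E'
C0=np.array([.612,.119]);th=np.radians(4.2);RB=np.array([[np.cos(th),-np.sin(th)],[np.sin(th),np.cos(th)]])
def bed(p): return RB.T@(np.array(p)[:2]-C0)
def wor(b): return C0+RB@np.array(b)
def yaw(o): 
    M=Ro.from_rotvec(o['tcp_rot']).as_matrix(); return np.degrees(np.arctan2(M[1,0],M[0,0]))
def shift(o,p): # world target -> tool shift
    return Ro.from_rotvec(o['tcp_rot']).as_matrix().T@(np.array(p)-o['tool_pos'])
E
python3 - <<'E'
from h import *
o=monitor.get_obs();print(o['time'],bed(o['tool_pos']),o['tool_pos'],yaw(o),o['joint_pos'][6],o['force'])
print(shift(o,[*wor([-.04,-.228]),.013]))
E
```

```text
8.125 [-0.0406289  -0.22836207] [ 0.58820504 -0.11172438  0.07208448] 94.2859496453581 -0.08579945427065021 [0.32443676 0.58781285 0.28776209]
[0.00033878 0.00068143 0.05908404]
```

Call:
{"fn": "step_arm", "kwargs": {"motion": [[[0,0,0.03],0],[[0,0,0.05],0],[[0,0,0.0585],0],[[0,0,0.0585],0],[[0.005,0,0.0585],0],[[0.01,0,0.0585],0],[[0.015,0,0.0585],0],[[0.02,0,0.0585],0],[[0.026,0,0.0585],0],[[0.032,0,0.0585],0],[[0.038,0,0.0585],0],[[0.044,0,0.0585],0],[[0.05,0,0.0585],0],[[0.056,0,0.0585],0],[[0.062,0,0.0585],0],[[0.068,0,0.0585],0],[[0.074,0,0.0585],0],[[0.08,0,0.0585],0],[[0.085,0,0.0585],0],[[0.088,0,0.0585],0]]}}

```text
time: 10.62
tool_pos: [0.5817, -0.0232, 0.0147]
tcp_rot: [-2.135, -2.305, -0.0]
force: [-0.4, -2.1, 1.6]
opening: 0.0342
gripper_force: 0.8
```

Call:
{"fn": "step_arm", "kwargs": {"motion": [[[0.002,0,0],0],[[0.004,0,0],0],[[0.006,0,0],0],[[0.008,0,0],0],[[0.008,0,0],0]]}}

```text
time: 11.25
tool_pos: [0.5811, -0.0152, 0.0148]
tcp_rot: [-2.135, -2.304, -0.001]
force: [-0.1, -1.0, 0.2]
opening: 0.0344
gripper_force: 0.4
```

```bash
python3 - <<'E'
from h import *
o=monitor.get_obs();print(o['time'],bed(o['tool_pos']),o['tool_pos'],yaw(o),o['joint_pos'][6],o['force'])
snap('wrist','w3')
E
```

```text
11.25 [-0.04060401 -0.13160178] [ 0.58114331 -0.01522212  0.01477533] 94.38460720379409 -0.28980079253140106 [-0.10479889 -0.95350653  0.21461369]
```

View pics/w3.png

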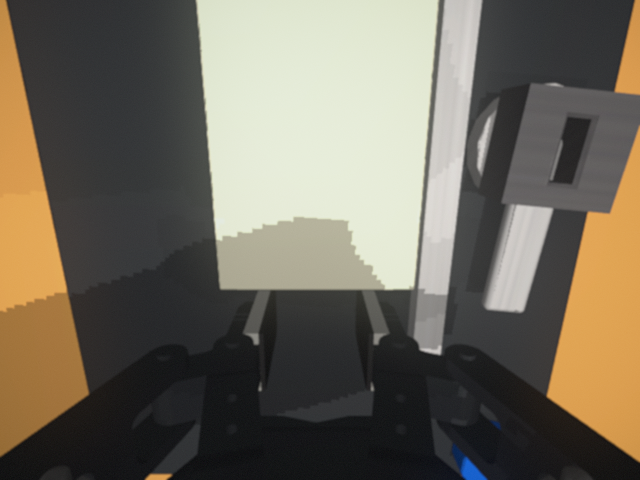

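The plate stays flush along the long stop. Its far end is out of view, so I'll push on gently until it resists.

Call:
{"fn": "step_arm", "kwargs": {"motion": [[[0.001,0,0],0],[[0.002,0,0],0],[[0.003,0,0],0],[[0.003,0,0],0]]}}

```text
time: 11.8
tool_pos: [0.5809, -0.0136, 0.0147]
tcp_rot: [2.135, 2.304, -0.001]
force: [-0.1, -2.7, -0.4]
opening: 0.0342
gripper_force: 1.3
```

Call:
{"fn": "step_arm", "kwargs": {"motion": [[[0.001,0,0],0],[[0.002,0,0],0],[[0.002,0,0],0]]}}

```text
time: 12.18
tool_pos: [0.5808, -0.0134, 0.0147]
tcp_rot: [2.136, 2.301, -0.004]
force: [-1.4, -6.4, 1.1]
opening: 0.0341
gripper_force: 2.9
```

Call:
{"fn": "step_arm", "kwargs": {"motion": [[[-0.015,0,0],0],[[-0.02,0,-0.03],0],[[-0.01,0,-0.09],0],[[0.03,0.02,-0.14],0],[[0.065,0.04,-0.19],0],[[0.065,0.04,-0.19],0],[[0.065,0.04,-0.19],0],[[0.065,0.04,-0.19],0]], "jaw": 0}}

```text
time: 13.18
tool_pos: [0.6146, 0.055, 0.2026]
tcp_rot: [-2.136, -2.301, 0.006]
force: [-0.7, -0.9, -1.8]
opening: 0.0856
gripper_force: 0.0
```

```bash
python3 - <<'E'
from h import *
o=monitor.get_obs();print(o['time'],bed(o['tool_pos']),o['tool_pos'],yaw(o),o['joint_pos'],o['force'])
snap('wrist','w4')
E
```

```text
13.175 [-0.00205683 -0.06400815] [0.61463653 0.0550131  0.20261742] 94.25561818994936 [ 0.32038727  0.5614221  -0.70494057  1.33500472  0.3593854   1.37715588
 -0.30318325] [-0.6652555  -0.93939191 -1.79089838]
```

View pics/w4.png

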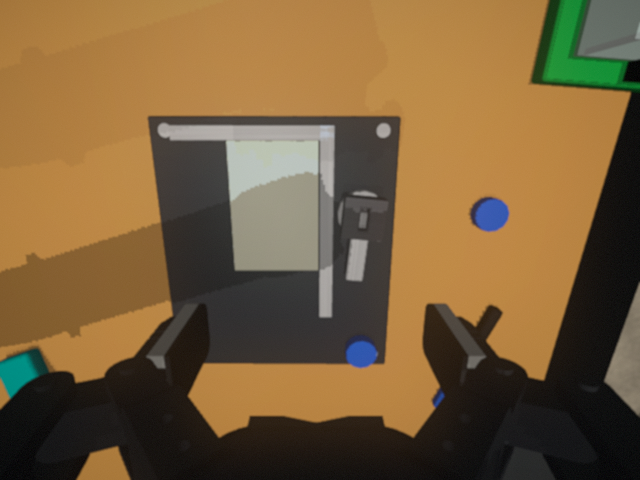

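The plate sits flush in the corner against both stops: edges along column 319 and row 140, with no dark gap. Next I go above the key.

Call:
{"fn": "step_arm", "kwargs": {"motion": [[[-0.327,-0.105,-0.02],-0.84],[[-0.327,-0.105,-0.02],-0.84],[[-0.327,-0.105,-0.02],-0.84],[[-0.327,-0.105,-0.02],-0.84],[[-0.327,-0.105,-0.02],-0.84],[[-0.327,-0.105,-0.02],-0.84],[[-0.327,-0.105,-0.02],-0.84],[[-0.327,-0.105,-0.02],-0.84],[[-0.327,-0.105,-0.02],-0.84],[[-0.327,-0.105,-0.02],-0.84]]}}

```text
time: 14.48
tool_pos: [0.5363, -0.2754, 0.2249]
tcp_rot: [-1.006, -2.976, -0.0]
force: [0.9, 0.3, 0.0]
opening: 0.0855
gripper_force: 0.0
```

```bash
python3 - <<'E'
from h import *
o=monitor.get_obs();print(o['time'],o['tool_pos'],yaw(o),o['joint_pos'],o['force'])
im=snap('wrist','w5')
a=load('w1')
P=[ray(a,*q,.041)[:2] for q in [(261.3,55.3),(309.2,59.7),(305.8,110),(259.7,106.3)]]
f=lambda d:np.degrees(np.arctan2(d[1],d[0]))
print('w1 head',np.mean(P,0),[f(P[1]-P[0]),f(P[2]-P[3]),f(P[2]-P[1])+90,f(P[3]-P[0])+90],[np.linalg.norm(P[i]-P[i-1]) for i in range(4)])
b=load('w3')
Q=[ray(b,*q,.041)[:2] for q in [(530,85),(502,204),(611,213)]]
print('w3',(Q[0]+Q[2])/2,[f(Q[1]-Q[0]),f(Q[2]-Q[1])-90],np.linalg.norm(Q[1]-Q[0]),np.linalg.norm(Q[2]-Q[1]))
print('expected knob',wor([.038,-.065]))
cv2.imwrite('pics/d5.png',im['pixels'][:,:,::-1])
g=cv2.cvtColor(im['pixels'],cv2.COLOR_RGB2GRAY)
m=(g<45).astype('uint8');m[300:]=0
for c in cv2.findContours(m,0,1)[0]:
    if cv2.contourArea(c)>300: print(cv2.minAreaRect(c),cv2.contourArea(c))
E
```

```text
14.475 [ 0.53633518 -0.2754063   0.22485969] 142.64427651978707 [ 0.98289276  0.55976269 -0.86505899  1.34290443  0.42049065  1.42627251
  1.05478379] [0.91269472 0.33166847 0.04103061]
w1 head [0.65530629 0.05723976] [np.float64(-91.0599523553785), np.float64(-90.62802043972579), np.float64(269.1536910987744), np.float64(269.2585907407431)] [np.float64(0.03611437764144008), np.float64(0.03605792661510775), np.float64(0.035842742109430135), np.float64(0.03599181739430503)]
w3 [0.65566807 0.05736623] [np.float64(-90.42068500811304), np.float64(-90.32941400162096)] 0.03574665994408061 0.03607114435100091
expected knob [0.65465843 0.05695761]
((596.369384765625, 284.656005859375), (13.205384254455566, 92.32482147216797), 73.61045837402344) 388.5
((24.999996185302734, 275.5), (49.99999237060547, 46.99999237060547), 0.0) 1171.5
((305.7568054199219, 234.60894775390625), (60.81883239746094, 22.3938045501709), 86.42366790771484) 1218.5
((48.01028823852539, 251.68252563476562), (166.16995239257812, 32.09528732299805), 44.501792907714844) 4124.5
((170.43850708007812, 197.36392211914062), (66.45526123046875, 19.379318237304688), 43.8766975402832) 639.0
((283.768310546875, 170.58535766601562), (33.42118835449219, 30.766231536865234), 51.34019470214844) 913.0
((481.5740966796875, 141.57553100585938), (219.59315490722656, 6.3731513023376465), 52.973270416259766) 539.5
((563.1531372070312, 95.41090393066406), (220.5388946533203, 134.12672424316406), 67.93209838867188) 17229.5
```

View pics/w5.png

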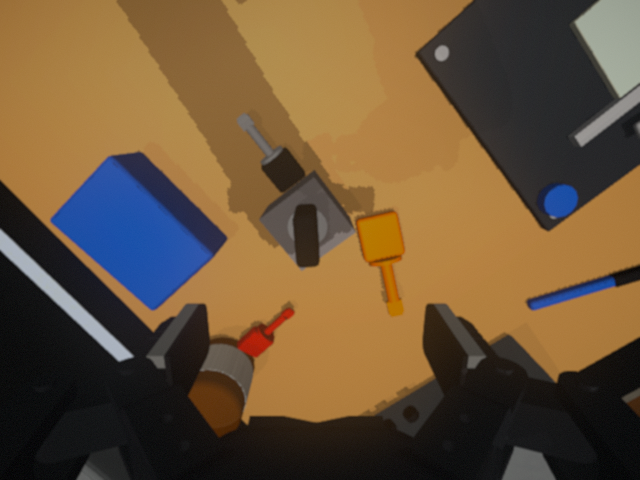

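The handle in w5 spans about (305,205)–(306,266) and the stand-top corners are near (261,217), (315,173), (354,230) and (298,268). I'll compute the key axis from these.

```bash
python3 - <<'E'
from h import *
im=load('w5');g=cv2.cvtColor(im['pixels'],cv2.COLOR_RGB2GRAY)
for v in range(196,272,4):
    r=g[v,280:330]; k=np.where(r<58)[0]
    print(v,(k.min()+280,k.max()+280) if len(k) else None, r[20:32:3])
print('stand',[ray(im,*q,.06)[:2].round(4) for q in [(261,217),(315,173),(354,230),(298,268)]], ray(im,307,222,.06))
t=load('top0'); print('stand from top',ray(t,423.7,254.5,.06))
E
```

```text
196 (np.int64(282), np.int64(286)) [85 84 83 78]
200 (np.int64(280), np.int64(281)) [84 78 78 77]
204 (np.int64(300), np.int64(313)) [54 51 46 46]
208 (np.int64(296), np.int64(316)) [32 33 30 35]
212 (np.int64(295), np.int64(315)) [32 32 34 33]
216 (np.int64(294), np.int64(316)) [36 36 36 34]
220 (np.int64(293), np.int64(316)) [38 37 39 37]
224 (np.int64(294), np.int64(316)) [37 39 37 38]
228 (np.int64(294), np.int64(316)) [39 37 38 37]
232 (np.int64(294), np.int64(317)) [40 40 40 38]
236 (np.int64(295), np.int64(317)) [39 38 38 38]
240 (np.int64(295), np.int64(317)) [40 39 38 37]
244 (np.int64(295), np.int64(318)) [39 40 40 40]
248 (np.int64(295), np.int64(318)) [39 40 40 40]
252 (np.int64(296), np.int64(318)) [41 42 42 39]
256 (np.int64(297), np.int64(318)) [41 42 40 43]
260 (np.int64(297), np.int64(318)) [42 43 44 41]
264 (np.int64(298), np.int64(316)) [40 41 39 41]
268 None [118 114 132 137]
stand [array([ 0.5068, -0.3124]), array([ 0.5052, -0.2526]), array([ 0.5649, -0.2555]), array([ 0.5632, -0.3161])] [ 0.53438891 -0.28361372  0.06      ]
stand from top [ 0.53364914 -0.28439006  0.06      ]
```

```bash
python3 - <<'E'
from h import *
im=load('w5');o=monitor.get_obs()
p=np.array([ray(im,u,v,.109) for u,v in [(304.7,220),(307.7,260),(304.2,213.5),(308.2,266.8)]])
d=p[0]-p[1];print(p[2:],np.linalg.norm(p[2]-p[3]),'yaw',np.degrees(np.arctan2(d[1],d[0])),'c',(p[2]+p[3])/2,yaw(o))
c=(p[2]+p[3])/2
print(shift(o,[c[0],c[1],.0865-manip.pinch_z]))
E
```

```text
[[ 0.51913211 -0.27296817  0.109     ]
 [ 0.55345941 -0.29582531  0.109     ]] 0.041240907385100736 yaw 146.3399369152119 c [ 0.53629576 -0.28439674  0.109     ] 142.6167789479603
[-0.00523546 -0.00686468  0.15708866]
```

Call:
{"fn": "step_arm", "kwargs": {"motion": [[[-0.005,-0.007,0.02],-0.065],[[-0.005,-0.007,0.07],-0.065],[[-0.005,-0.007,0.1],-0.065],[[-0.005,-0.007,0.1],-0.065],[[-0.005,-0.007,0.1],-0.065]]}}

```text
time: 15.15
tool_pos: [0.5369, -0.2854, 0.1264]
tcp_rot: [0.911, 3.004, 0.0]
force: [0.2, -0.1, 0.0]
opening: 0.0854
gripper_force: 0.0
```

```bash
python3 - <<'E'
from h import *
o=monitor.get_obs();print(o['time'],o['tool_pos'],yaw(o),o['force'])
print(shift(o,[.5363,-.2844,.070]))
E
```

```text
15.15 [ 0.53687268 -0.28542767  0.12639076] 146.24251666057077 [ 0.18639148 -0.14911717  0.00194385]
[0.00118776 0.00049083 0.05638839]
```

Call:
{"fn": "step_arm", "kwargs": {"motion": [[[0.001,0,0.03],0],[[0.001,0,0.055],0],[[0.001,0,0.055],0],[[0.001,0,0.055],0]]}}

```text
time: 15.65
tool_pos: [0.5365, -0.2854, 0.0721]
tcp_rot: [0.912, 3.002, -0.0]
force: [0.4, 0.3, 0.8]
opening: 0.0853
gripper_force: 0.0
```

Call:
{"fn": "step_arm", "kwargs": {"motion": [[[0,0,0],0],[[0,0,0],0],[[0,0,0],0],[[0,0,0],0],[[0,0,0],0],[[0,0,0],0],[[0,0,0],0],[[0,0,0],0]], "jaw": 1}}

```text
time: 16.65
tool_pos: [0.5351, -0.2851, 0.0701]
tcp_rot: [0.913, 3.005, -0.0]
force: [-0.5, -0.1, 2.9]
opening: 0.0176
gripper_force: 58.8
```

```bash
python3 - <<'E'
from h import *
o=monitor.get_obs();print(o['time'],o['tool_pos'],yaw(o),o['force'],o['ft_torque'],o['opening'],o['joint_pos'])
E
```

```text
16.65 [ 0.53508343 -0.28510781  0.07010812] 146.21427489036708 [-0.48534505 -0.1208802   2.89046206] [ 0.02702409 -0.02118036 -0.00794441] 0.017569243669310196 [ 0.97925457  0.69764375 -0.80618064  1.54179581  0.53708336  1.13418264
  1.03997483]
```

Call:
{"fn": "step_arm", "kwargs": {"motion": [[[0,0,-0.02],0],[[0,0,-0.05],0],[[0,0,-0.09],0],[[0,0,-0.13],0],[[0,0,-0.14],0],[[0,0,-0.14],0],[[0.01,0.04,-0.14],0.11],[[0.02,0.08,-0.14],0.22],[[0.03,0.12,-0.14],0.33],[[0.04,0.16,-0.14],0.44],[[0.05,0.2,-0.14],0.56],[[0.06,0.24,-0.14],0.68],[[0.07,0.28,-0.14],0.79],[[0.08,0.32,-0.13],0.9],[[0.09,0.351,-0.11],0.99],[[0.09,0.351,-0.09],0.99],[[0.09,0.351,-0.07],0.99],[[0.09,0.351,-0.07],0.99],[[0.09,0.351,-0.07],0.99],[[0.09,0.351,-0.07],0.99]]}}

```text
time: 19.15
tool_pos: [0.6557, 0.0568, 0.1407]
tcp_rot: [2.231, 2.211, 0.002]
force: [0.1, 0.3, -1.5]
opening: 0.0175
gripper_force: 58.7
```

```bash
python3 - <<'E'
from h import *
o=monitor.get_obs();print(o['time'],o['tool_pos'],yaw(o),o['force'],o['ft_torque'],o['opening'],o['joint_pos'])
print(shift(o,[.6554,.0572,.125]))
im=snap('wrist','w6')
for n,z in(('tip',o['tool_pos'][2]-.067),('grip',o['tool_pos'][2]+.0164)): print(n,proj(im,[*o['tool_pos'][:2],z]))
print('slot',proj(im,[.6554,.0572,.041]))
E
```

```text
19.15 [0.65568511 0.05676436 0.14068194] 89.47343680093078 [ 0.13785871  0.34442914 -1.50987531] [-0.00808102  0.00221333  0.04364691] 0.017510809477176186 [ 0.26308493  0.67342375 -0.64393462  1.29962514  0.39975485  1.29468692
 -0.3908207 ]
[ 0.00042705 -0.00031227  0.01568166]
tip [315.09206259 255.77338071]
grip [315.18635654 326.75904711]
slot [314.65337779 239.55421401]
```

View pics/w6.png

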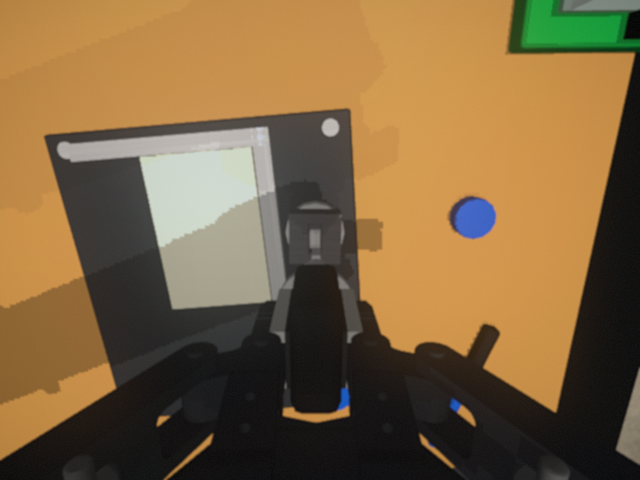

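The key tip (316,~250) hangs just above and in line with the slot (315,239). I'll lower it gently.

Call:
{"fn": "step_arm", "kwargs": {"motion": [[[0,0,0.01],0],[[0,0,0.02],0],[[0,0,0.026],0],[[0,0,0.029],0],[[0,0,0.032],0],[[0,0,0.032],0]]}}

```text
time: 19.95
tool_pos: [0.6552, 0.0567, 0.1077]
tcp_rot: [-2.231, -2.211, 0.0]
force: [0.2, 0.5, -1.7]
opening: 0.0173
gripper_force: 58.7
```

Call:
{"fn": "step_arm", "kwargs": {"motion": [[[0,0,0.0015],0],[[0,0,0.003],0],[[0,0,0.0045],0],[[0,0,0.0045],0]]}}

```text
time: 20.45
tool_pos: [0.6551, 0.0572, 0.1031]
tcp_rot: [-2.23, -2.211, -0.001]
force: [-0.6, 0.8, -2.4]
opening: 0.017
gripper_force: 58.7
```

Call:
{"fn": "step_arm", "kwargs": {"motion": [[[0,0,0.0015],0],[[0,0,0.003],0],[[0,0,0.0045],0],[[0,0,0.0045],0]]}}

```text
time: 20.95
tool_pos: [0.6551, 0.0571, 0.0986]
tcp_rot: [-2.231, -2.211, -0.001]
force: [1.4, 1.1, -1.9]
opening: 0.0174
gripper_force: 58.7
```

Call:
{"fn": "step_arm", "kwargs": {"motion": [[[0,0,0],0.08],[[0,0,0],0.16],[[0,0,0],0.24],[[0,0,0],0.32],[[0,0,0],0.4],[[0,0,0],0.48],[[0,0,0],0.56],[[0,0,0],0.64],[[0,0,0],0.72],[[0,0,0],0.8],[[0,0,0],0.88],[[0,0,0],0.96],[[0,0,0],1.04],[[0,0,0],1.12],[[0,0,0],1.2],[[0,0,0],1.2]]}}

```text
time: 22.95
tool_pos: [0.6549, 0.0574, 0.0987]
tcp_rot: [-3.089, -0.568, 0.001]
force: [0.0, 2.8, -0.1]
opening: 0.0176
gripper_force: 58.7
```

```bash
python3 - <<'E'
from h import *
o=monitor.get_obs();print(o['time'],o['tool_pos'],yaw(o),o['force'],o['ft_torque'],o['joint_pos'][6])
E
```

```text
22.95 [0.65492869 0.05736489 0.09874827] 20.830444069174806 [ 1.18601477e-03  2.84935169e+00 -9.25569511e-02] [0.59045408 0.05080542 0.05115911] -1.4848228437423456
```

Call:
{"fn": "step_arm", "kwargs": {"motion": [[[0,0,0],0.05],[[0,0,0],0.1],[[0,0,0],0.15],[[0,0,0],0.2],[[0,0,0],0.24],[[0,0,0],0.24]]}}

```text
time: 23.7
tool_pos: [0.6549, 0.0574, 0.0987]
tcp_rot: [-3.135, -0.193, 0.001]
force: [-0.7, 3.1, -1.4]
opening: 0.0172
gripper_force: 58.8
```

```bash
python3 - <<'E'
from h import *
o=monitor.get_obs();print(o['time'],o['tool_pos'],yaw(o),o['force'],o['ft_torque'],o['joint_pos'][6])
E
```

```text
23.7 [0.65491729 0.05735681 0.09873006] 7.047771560961952 [-0.66575202  3.10644474 -1.41101358] [0.6692096  0.12202952 0.0310959 ] -1.7008020326417341
```

Call:
{"fn": "step_arm", "kwargs": {"motion": [[[0,0,0],0.03],[[0,0,0],0.06],[[0,0,0],0.09],[[0,0,0],0.12],[[0,0,0],0.12]]}}

```text
time: 24.32
tool_pos: [0.6549, 0.0573, 0.0987]
tcp_rot: [-3.141, -0.003, 0.001]
force: [-0.4, 3.4, -0.6]
opening: 0.0173
gripper_force: 58.8
```

```bash
python3 - <<'E'
from h import *
o=monitor.get_obs();print(o['time'],o['tool_pos'],yaw(o),o['force'],o['ft_torque'],o['joint_pos'][6])
E
```

```text
24.325 [0.65494173 0.05730594 0.09872253] 0.11317776581032218 [-0.44933414  3.39520396 -0.59129136] [1.10421214 0.31151917 0.06748075] -1.809541386129492
```

Call:
{"fn": "step_arm", "kwargs": {"motion": [[[0,0,0],0.03],[[0,0,0],0.06],[[0,0,0],0.06]]}}

```text
time: 24.7
tool_pos: [0.655, 0.0572, 0.0987]
tcp_rot: [-3.14, 0.091, 0.001]
force: [-2.0, 5.3, -0.3]
opening: 0.0171
gripper_force: 58.8
```

```bash
python3 - <<'E'
from h import *
o=monitor.get_obs();print(o['time'],o['tool_pos'],yaw(o),o['force'],o['ft_torque'],o['joint_pos'][6])
E
```

```text
24.7 [0.65497904 0.05722104 0.09874524] -3.334881418511715 [-2.00983059  5.28522534 -0.30710496] [1.29965163 0.42114323 0.08943351] -1.8635433985139476
```

Call:
{"fn": "step_arm", "kwargs": {"motion": [[[0,0,0],0.03],[[0,0,0],0.06],[[0,0,0],0.06]]}}

```text
time: 25.08
tool_pos: [0.655, 0.0572, 0.0987]
tcp_rot: [-3.136, 0.186, 0.001]
force: [-1.0, 4.8, -0.6]
opening: 0.0172
gripper_force: 58.9
```

```bash
python3 - <<'E'
from h import *
o=monitor.get_obs();print(o['time'],o['tool_pos'],yaw(o),o['force'],o['ft_torque'],o['joint_pos'][6])
im=snap('wrist','w7')
E
```

```text
25.075 [0.65500379 0.05722203 0.09874636] -6.7954862826686355 [-0.99825955  4.77628709 -0.6221394 ] [1.33262732 0.46355988 0.13017613] -1.9179218428102143
```

Call:
{"fn": "step_arm", "kwargs": {"motion": [[[0,0,0],0.03],[[0,0,0],0.06],[[0,0,0],0.06]]}}

```text
time: 25.5
tool_pos: [0.6551, 0.0572, 0.0987]
tcp_rot: [-3.129, 0.279, 0.0]
force: [-0.8, 5.1, -1.2]
opening: 0.0174
gripper_force: 58.9
```

```bash
python3 - <<'E'
from h import *
o=monitor.get_obs();print(o['time'],o['tool_pos'],yaw(o),o['force'],o['ft_torque'],o['joint_pos'][6])
im=snap('top','t8')
# finger direction at mid height: list gray profile around knob at radius 50mm, z=.026
k=np.array([.6553,.0572]);g=cv2.cvtColor(im['pixels'],cv2.COLOR_RGB2GRAY)
w=snap('wrist','w8');gw=cv2.cvtColor(w['pixels'],cv2.COLOR_RGB2GRAY)
for a in range(150,216,3):
    r=[]
    for rad in (.03,.045,.055,.07):
        X=[k[0]+rad*np.cos(np.radians(a)),k[1]+rad*np.sin(np.radians(a)),.027]
        for (I,G) in ((im,g),(w,gw)):
            u,v=proj(I,X).round().astype(int); r.append(int(G[v,u]) if 0<=v<480 and 0<=u<640 else -1)
    print(a,r)
E
```

```text
25.5 [0.65506594 0.05718147 0.09873108] -10.192749431714056 [-0.75821537  5.11079935 -1.21312029] [1.43823815 0.46382081 0.25923184] -1.9712722785748076
150 [168, 25, 162, 26, 155, 27, 144, 32]
153 [167, 24, 163, 30, 158, 27, 146, 39]
156 [168, 24, 163, 30, 159, 30, 150, 29]
159 [168, 25, 164, 31, 162, 32, 155, 27]
162 [167, 22, 165, 30, 163, 31, 157, 27]
165 [168, 23, 167, 31, 164, 30, 159, 26]
168 [168, 24, 167, 29, 165, 32, 163, 31]
171 [169, 23, 167, 34, 167, 31, 163, 33]
174 [169, 26, 167, 33, 167, 32, 165, 29]
177 [169, 23, 168, 31, 168, 31, 167, 30]
180 [169, 25, 168, 32, 168, 35, 168, 28]
183 [169, 25, 170, 35, 168, 33, 168, 25]
186 [169, 26, 169, 32, 170, 28, 170, 40]
189 [169, 26, 169, 30, 169, 30, 170, 31]
192 [169, 27, 169, 27, 169, 49, 169, 31]
195 [169, 27, 168, 54, 168, 83, 168, 32]
198 [168, 28, 168, 84, 168, 85, 167, 37]
201 [168, 26, 168, 86, 166, 86, 166, 36]
204 [168, 63, 167, 86, 165, 37, 164, 38]
207 [168, 87, 165, 62, 164, 45, 162, 41]
210 [166, 126, 164, 35, 162, 38, 160, 179]
213 [166, 137, 162, 39, 160, 90, 157, 178]
```

Call:
{"fn": "step_arm", "kwargs": {"motion": [[[0,0,0],0.03],[[0,0,0],0.06],[[0,0,0],0.06]]}}

```text
time: 25.98
tool_pos: [0.6552, 0.0571, 0.0987]
tcp_rot: [-3.119, 0.372, -0.0]
force: [-1.5, 4.9, -1.4]
opening: 0.0174
gripper_force: 58.9
```

```bash
python3 - <<'E'
from h import *
o=monitor.get_obs();print(o['time'],yaw(o),o['force'],o['ft_torque'])
E
```

```text
25.975 -13.60650955674891 [-1.50503038  4.85242325 -1.41093502] [1.38308693 0.35193196 0.36295987]
```

Call:
{"fn": "step_arm", "kwargs": {"motion": [[[0,0,0],-0.07],[[0,0,0],-0.14],[[0,0,0],-0.21],[[0,0,0],-0.26],[[0,0,0],-0.26]]}}

```text
time: 26.6
tool_pos: [0.655, 0.0567, 0.0987]
tcp_rot: [-3.141, -0.033, 0.001]
force: [-1.0, 5.4, -0.8]
opening: 0.0171
gripper_force: 58.9
```

```bash
python3 - <<'E'
from h import *
o=monitor.get_obs();print(o['time'],yaw(o),o['force'],o['ft_torque'])
E
```

```text
26.6 1.2006584596881753 [-0.98721569  5.42303297 -0.81509218] [ 1.37885409e+00  5.15713807e-01 -7.79636564e-04]
```

Call:
{"fn": "step_arm", "kwargs": {"motion": [[[0,-0.001,0],0],[[0,-0.001,-0.004],0],[[0,-0.001,-0.009],0],[[0,-0.001,-0.014],0],[[0,-0.001,-0.02],0],[[0,-0.001,-0.04],0],[[0,-0.001,-0.08],0],[[0,-0.001,-0.11],0],[[0,-0.001,-0.11],0],[[0,-0.001,-0.11],0]]}}

```text
time: 27.85
tool_pos: [0.6546, 0.0568, 0.2077]
tcp_rot: [3.14, 0.033, -0.003]
force: [-0.8, -0.0, -2.1]
opening: 0.0172
gripper_force: 59.0
```

```bash
python3 - <<'E'
from h import *
o=monitor.get_obs();print(o['time'],o['tool_pos'],yaw(o),o['force'],o['ft_torque'],o['opening'],o['joint_pos'])
im=snap('wrist','w9')
k=np.array([.6553,.0572]);g=cv2.cvtColor(im['pixels'],cv2.COLOR_RGB2GRAY)
for a in range(156,216,3):
    r=[]
    for rad in (.03,.04,.05,.057,.07):
        u,v=proj(im,[k[0]+rad*np.cos(np.radians(a)),k[1]+rad*np.sin(np.radians(a)),.027]).round().astype(int); r.append((int(g[v,u]),u,v) if 0<=v<480 and 0<=u<640 else -1)
    print(a,[x[0] for x in r],r[2][1:])
E
```

```text
27.85 [0.65459631 0.05676105 0.20765131] 1.2142988461859294 [-0.75278205 -0.0309584  -2.11292687] [-0.0025179  -0.02959113  0.02853877] 0.017230178805718706 [ 0.062221    0.56915289 -0.29858541  1.20587117  0.16280059  1.39121822
 -1.77070181]
156 [142, 134, 164, 182, 209] (np.int64(292), np.int64(261))
159 [144, 137, 165, 163, 119] (np.int64(294), np.int64(262))
162 [144, 138, 163, 146, 132] (np.int64(297), np.int64(263))
165 [142, 156, 157, 45, 57] (np.int64(300), np.int64(264))
168 [139, 164, 140, 40, 43] (np.int64(302), np.int64(264))
171 [120, 164, 68, 40, 41] (np.int64(305), np.int64(265))
174 [116, 163, 46, 41, 38] (np.int64(308), np.int64(265))
177 [134, 133, 39, 39, 38] (np.int64(311), np.int64(266))
180 [132, 124, 38, 42, 39] (np.int64(313), np.int64(266))
183 [131, 124, 40, 39, 38] (np.int64(316), np.int64(266))
186 [134, 123, 36, 38, 37] (np.int64(319), np.int64(266))
189 [132, 118, 44, 38, 36] (np.int64(322), np.int64(265))
192 [130, 132, 45, 38, 35] (np.int64(324), np.int64(265))
195 [132, 131, 91, 35, 35] (np.int64(327), np.int64(264))
198 [131, 124, 138, 36, 32] (np.int64(330), np.int64(264))
201 [122, 157, 163, 102, 120] (np.int64(332), np.int64(263))
204 [130, 160, 161, 163, 117] (np.int64(335), np.int64(262))
207 [142, 151, 161, 161, 160] (np.int64(338), np.int64(261))
210 [142, 138, 161, 161, 160] (np.int64(340), np.int64(260))
213 [141, 133, 160, 161, 161] (np.int64(343), np.int64(258))
```

Call:
{"fn": "step_arm", "kwargs": {"motion": [[[-0.014,0.038,0],0.07],[[-0.028,0.076,0],0.14],[[-0.042,0.114,0],0.21],[[-0.056,0.152,0],0.28],[[-0.07,0.19,0],0.35],[[-0.085,0.228,0],0.42],[[-0.1,0.266,0],0.49],[[-0.114,0.304,0],0.55],[[-0.127,0.339,0],0.61],[[-0.127,0.339,0],0.61],[[-0.127,0.339,0],0.61],[[-0.127,0.339,0],0.61]]}}

```text
time: 29.4
tool_pos: [0.5362, -0.2818, 0.2081]
tcp_rot: [-3.007, 0.905, 0.002]
force: [0.0, -0.3, -1.2]
opening: 0.0172
gripper_force: 59.0
```

```bash
python3 - <<'E'
from h import *
o=monitor.get_obs();print(o['time'],o['tool_pos'],yaw(o),o['force'],o['ft_torque'],o['opening'],o['joint_pos'][6])
print(shift(o,[.535,-.2846,.0715]))
im=snap('top','t9');g=cv2.cvtColor(im['pixels'],cv2.COLOR_RGB2GRAY)
k=np.array([.6553,.0572])
for a in range(156,216,3):
    r=[]
    for rad in (.03,.035,.04,.045,.05,.055,.07):
        u,v=proj(im,[k[0]+rad*np.cos(np.radians(a)),k[1]+rad*np.sin(np.radians(a)),.028]); r.append(int(cv2.getRectSubPix(g,(1,1),(float(u),float(v)))[0,0]))
    print(a,r)
E
```

```text
29.4 [ 0.53619113 -0.28176851  0.20811812] -33.509776737988865 [ 0.04641736 -0.29933627 -1.16297182] [-0.00710736  0.02694725 -0.00598051] 0.017215812130358808 -1.7319366210912635
[0.00078079 0.00317331 0.13661357]
156 [123, 221, 227, 211, 226, 234, 235]
159 [142, 227, 225, 213, 232, 235, 234]
162 [163, 229, 224, 217, 234, 235, 235]
165 [184, 227, 218, 220, 235, 234, 234]
168 [199, 219, 208, 221, 235, 235, 235]
171 [209, 211, 192, 222, 234, 235, 235]
174 [217, 212, 199, 222, 229, 231, 235]
177 [221, 218, 213, 222, 220, 218, 235]
180 [223, 222, 223, 223, 219, 217, 234]
183 [222, 223, 224, 224, 223, 224, 235]
186 [222, 223, 223, 223, 224, 224, 235]
189 [222, 223, 222, 222, 224, 223, 234]
192 [218, 222, 218, 221, 223, 217, 234]
195 [209, 217, 212, 221, 224, 218, 234]
198 [190, 215, 210, 221, 231, 229, 235]
201 [176, 217, 216, 220, 235, 234, 235]
204 [163, 222, 221, 219, 234, 235, 235]
207 [153, 225, 224, 217, 234, 234, 234]
210 [139, 226, 227, 212, 232, 235, 235]
213 [123, 219, 229, 209, 225, 235, 235]
```

The finger now points at about 187–188° in world yaw, which is its hard stop over the plate. I'll lower the key into the stand.

Call:
{"fn": "step_arm", "kwargs": {"motion": [[[0,0.001,0.02],0],[[0,0.001,0.04],0],[[0,0.001,0.05],0],[[0,0.001,0.05],0],[[0,0.001,0.05],0]]}}

```text
time: 30.08
tool_pos: [0.5358, -0.2849, 0.1597]
tcp_rot: [3.007, -0.91, 0.003]
force: [0.5, 1.4, -1.4]
opening: 0.0173
gripper_force: 59.0
```

```bash
python3 - <<'E'
from h import *
o=monitor.get_obs();print(o['time'],o['tool_pos'],yaw(o),o['force'])
print(shift(o,[.535,-.2846,.0715]))
E
```

```text
30.075 [ 0.53579938 -0.28485939  0.15973434] -33.66915093347742 [ 0.54068247  1.39834087 -1.4217427 ]
[-0.00096184  0.00025051  0.08823275]
```

Call:
{"fn": "step_arm", "kwargs": {"motion": [[[-0.001,0,0.02],0],[[-0.001,0,0.03],0],[[-0.001,0,0.04],0],[[-0.001,0,0.05],0],[[-0.001,0,0.06],0],[[-0.001,0,0.07],0],[[-0.001,0,0.077],0],[[-0.001,0,0.082],0],[[-0.001,0,0.082],0]]}}

```text
time: 31.2
tool_pos: [0.534, -0.2842, 0.0764]
tcp_rot: [-3.007, 0.911, 0.001]
force: [-0.0, 0.2, -1.5]
opening: 0.0173
gripper_force: 59.0
```

Call:
{"fn": "step_arm", "kwargs": {"motion": [[[0,0,0.002],0],[[0,0,0.004],0],[[0,0,0.006],0],[[0,0,0.006],0]]}}

```text
time: 31.7
tool_pos: [0.5341, -0.2842, 0.0706]
tcp_rot: [-3.007, 0.91, 0.001]
force: [0.0, -0.2, -1.7]
opening: 0.0174
gripper_force: 59.0
```

Call:
{"fn": "step_arm", "kwargs": {"motion": [[[0,0,0.001],0],[[0,0,0.002],0],[[0,0,0.002],0]]}}

```text
time: 32.08
tool_pos: [0.5344, -0.2844, 0.07]
tcp_rot: [3.007, -0.911, 0.001]
force: [-2.3, 0.2, 5.5]
opening: 0.0173
gripper_force: 60.0
```

Call:
{"fn": "step_arm", "kwargs": {"motion": [[[0,0,-0.001],0],[[0,0,-0.001],0],[[0,0,-0.001],0],[[0,0,-0.001],0],[[0,0,-0.001],0],[[0,0,-0.001],0],[[0,0,-0.001],0]], "jaw": 0}}

```text
time: 32.95
tool_pos: [0.5342, -0.2843, 0.0698]
tcp_rot: [3.007, -0.911, -0.0]
force: [0.8, 0.5, -1.0]
opening: 0.0854
gripper_force: 0.0
```

Call:
{"fn": "step_arm", "kwargs": {"motion": [[[0,0,-0.01],0],[[0,0,-0.03],0],[[0,0,-0.07],0],[[0,0,-0.12],0],[[0,0,-0.16],0],[[0,0,-0.16],0],[[-0.1,0.05,-0.16],0],[[-0.1,0.05,-0.16],0],[[-0.1,0.05,-0.16],0],[[-0.1,0.05,-0.16],0]]}}

```text
time: 34.2
tool_pos: [0.4237, -0.2703, 0.2298]
tcp_rot: [-3.007, 0.91, -0.001]
force: [0.4, 0.3, 1.2]
opening: 0.0855
gripper_force: 0.0
```

```bash
python3 - <<'E'
from h import *
o=monitor.get_obs();print(o['time'],o['tool_pos'],yaw(o),o['force'],o['opening'])
s=snap('scene','s9');a=load('scene0')
snap('wrist','w10')
# key: dark handle in scene before/after, around (216,297)
for I in (a,s):
    g=cv2.cvtColor(I['pixels'],cv2.COLOR_RGB2GRAY)[275:335,200:240]
    n,l,st,c=cv2.connectedComponentsWithStats((g<50).astype('uint8'))
    print([(st[i].tolist(),c[i].round(1)+[200,275]) for i in range(1,n) if st[i][4]>60])
t=snap('top','t10');hsv=cv2.cvtColor(t['pixels'],cv2.COLOR_RGB2HSV)
m=((hsv[...,1]<50)&(hsv[...,2]>226)).astype('uint8'); m[:,:273]=0;m[:224]=0;m[275:]=0;m[:,360:]=0
c=cv2.convexHull(max(cv2.findContours(m,0,1)[0],key=cv2.contourArea))
P=np.array([bed(ray(t,*q[0],.02)) for q in c]);print('plate bed extents',P.min(0),P.max(0))
E
```

```text
34.2 [ 0.42365795 -0.27026415  0.22984739] -33.69053263267794 [0.36464955 0.25407797 1.16934839] 0.0855022400051816
[([13, 7, 9, 25, 167], array([216.8, 294.1]))]
[([12, 6, 9, 25, 170], array([216.4, 292.9]))]
plate bed extents [-0.08068018 -0.11573773] [-0.00495314 -0.00496132]
```

```bash
python3 -c "
from station import manip
print(manip.hand_in())"
```

```text
the job is handed in; nothing more can be done
None
```

I handed the job in at about 34 s of the 72 s limit: the plate is home against both stops, the clamp is turned to its hard stop with the finger over the plate, and the key is back upright in its stand. The hand-in returned no verdict.

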